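# Stack the tapered brush core on the arbor

## Task

Build the tapered core for a round brush: thread the three spacer rings onto the upright steel spindle in size order, the large green one at the bottom, then the white one, and the small brass one on top, each lying flat on the one below. Let go of them and do not disturb the dish, the tin or the wooden brush block.

Things in the scene. Friction and masses are not known exactly. Their poses are not given: they have to be found in the camera images.
- seat (a point): the middle of the seat on the fixed arbor stand, where the spindle rises from it: the top of a steel flange 66 mm across, 29 mm above the bench (25 mm dark wooden block, 120 x 120 mm, plus 4 mm flange). z is up, along the spindle. The spindle is steel, 12 mm in diameter, and rises 56 mm above this point; its last 8 mm are coned to a 5 mm tip
- spindle_tip (a point): the top end of the spindle, on its axis, 85 mm above the bench
- board: fixed wooden work board, 130 (x) by 340 (y) by 20 mm, with a yellow strip along one long edge; origin at the centre of its underside, on the bench, so its top is 20 mm above the bench. The rings start on it in a row along its own y, about 95 mm apart centre to centre (neighbours at least 80 mm), in any order
- large_centre (a point): flat round green painted wood spacer ring, outer diameter 60 mm, 14 mm thick, with an 18 mm through hole, about 35 g. Starts lying flat on the board. The point is its centre, half-way up; z is its axis. Either face may be up
- medium_centre (a point): flat round white plastic spacer ring, outer diameter 48 mm, 14 mm thick, with an 18 mm through hole, about 30 g. Starts lying flat on the board. The point is its centre, half-way up; z is its axis. Either face may be up
- small_centre (a point): flat round brass spacer ring, outer diameter 36 mm, 14 mm thick, with an 18 mm through hole, about 90 g. Starts lying flat on the board. The point is its centre, half-way up; z is its axis. Either face may be up
- dish: loose black dish, 120 mm across, 30 mm high, beyond the work; origin at the centre of its underside. Leave alone
- tin: loose steel tin with a white cap and a paper label, 60 mm across, 80 mm high, beyond the work; origin at the centre of its underside. Leave alone
- block: loose pale wooden brush block, 50 x 120 x 30 mm, drilled with two rows of holes, beyond the work; origin at the centre of its underside. Leave alone
Mind the look-alikes: they are no part of the job. What is meant by the part that bears seat is not blue or pink, and is the larger of those in its own colour.

How it is judged (in metres and radians):
At the end, for the whole second after the job is handed in: All three rings are on the spindle, green at the bottom, white on it, brass on top: each centre within 6 mm of the spindle's axis, within 3 mm of its stacked height (7, 21 and 35 mm above the seat), flat within 0.1 rad, for the whole second (horizontal distance between each of large_centre, medium_centre, small_centre and seat below 0.006 m and z of large_centre in the frame of seat between 0.004 and 0.01 m and angle between the z axis of each of large_centre, medium_centre, small_centre and the z axis of seat, either way round below 0.1 rad and z of medium_centre in the frame of seat between 0.018 and 0.024 m and z of small_centre in the frame of seat between 0.032 and 0.038 m); the robot touches nothing.
It fails at once if the dish is shifted by more than 30 mm (distance of dish from where it was at the start of the episode above 0.03 m).
It fails at once if the tin is shifted by more than 30 mm (distance of tin from where it was at the start of the episode above 0.03 m).
It fails at once if the block is shifted by more than 30 mm (distance of block from where it was at the start of the episode above 0.03 m).
It also fails if it takes over 64 s, if anything falls off the work surface, if the arm or the gripper's body presses on something with over 40 N, if the wrist force passes 120 N, or if a joint passes its speed limit or range.

## Robot

A 6-joint arm with a two-finger parallel gripper is mounted at the origin on the work surface. World frame = base frame: x ahead of the robot, y to its left, z up, the work surface at z = 0. Lengths are in mm, angles in rad, forces in N, time in s.
With the tool pointing down it reaches from about 300 to 750 mm from the base axis. Payload 8.5 kg.
Tool frame: the origin (TCP) lies between the finger pads; the fingertips stand 14 mm ahead of it and the grasp point (between the pads) lies 5 mm behind it; z points along the fingers, y is the line along which they close (so a half turn about z gives the same grasp; the last joint's range is limited). The gripper opens to 85 mm and grips with 20 to 120 N. Pads are 22 mm wide; open, the fingers measure 114 mm over their backs; the gripper's body (76 mm by 85 mm) begins 54 mm behind the grasp point. The pads swing forward as they close: fully open they stand 13 mm farther back than shut.
Start: joints at [-1.346, 0.381, 1.297, -0, 1.464, -0.215], TCP at [234.159, -497.644, 245.322] pointing down, gripper open.
Joint ranges: [-3.11, 3.11], [-0.89, 2.33], [0.22, 2.48], [-1.42, 4.56], [0.17, 2.85], [-2.88, 2.88]. Speed limits (rad/s): [2.39, 2.39, 3.14, 3.14, 3.14, 3.14].

## Interface

Orientations are given as a unit quaternion [x, y, z, w].
In Python, from workcell import sensors, optics, finish_job, silhouettes, spot_point gives the robot as it stands.
- The arm moves only by the tool jog_arm, never from a script. Its arguments are lists of equal length, an entry for each row: "slide": the shift along the tool's x, y, z in units of 0.04 m (1.0 is 0.04 m), a list of three; "delta_rot": the turn, a rotation vector about the tool's x, y, z in units of 0.12 rad (1.0 is 0.12 rad), a list of three; "hand": the gripper command: -1 is fully open, 1 is shut, values between are in proportion. In form: {"slide": [[dx, dy, dz], ...], "delta_rot": [[ax, ay, az], ...], "hand": [hand, ...]}. A call has 1 to 8 rows; each row shifts and turns the commanded pose from where the row before left it, along the tool's axes as they then stand; what a row does not reach is not made up. A row lasts 1/10 s, in which the tool goes at most 50 mm and 8.59 degrees, less where a joint would pass 70% of its speed; a pose out of reach is approached as far as the arm can. A call with a number of a shift or a turn outside -1 to 1 is refused whole. A call with a gripper value outside its range is refused whole. The fingers move at their own pace and stop on an object; "squeeze" is the grip in N (left out, the last holds). Time passes only in rows, so rows that do not move let the fingers close. It gives the time, the measured TCP pose, the force, the opening and the grip force at its end, in the units of the state.
- sensors.sense(): the state, without advancing time (a new reading comes with each control period).
- optics.read_camera(name): name is "side" or "top" or "wrist"; returns the picture (480x640x3 uint8, red, green, blue); there is no depth.
- optics.camera_params(name): a dict with "vertical_fov" (degrees; the focal length in pixels is half the picture's height over the tangent of half this angle, whatever the lens; pixels are square), "cx", "cy" (the principal point, pixels), "R" (3x3) and "t" (3): a world point X has camera coordinates R X + t. Camera axes: x right, y down, z forward; pixel columns grow to the right and rows downward; lengths in mm; the calibration is good to about 2 mm. A picture is of the moment at which its call begins: read the wrist's pose just before it. camera_params takes no time and is no camera call; for the wrist camera it gives the pose at the moment of the call.
- finish_job(): hands the job in; it is judged then, once.
Trained networks look in the newest picture that a camera, given by its name, has taken for a name from the list of things; names that differ only in an ending like _2 or _b are one class to them, and where a whole thing is asked for, a point or a joint stands for the part that bears it (a point fixed in the world has none). Each returns a list of dicts, best first, with "score" (0 to 1); they miss things now and then, are a little off and sometimes report something else, mostly with a low value. They report only what shows in the picture. A call takes as long as a camera call. They do not tell look-alikes from the thing itself.
- silhouettes(camera, label): "region" (480x640 bool, what is visible of it).
- spot_point(camera, label): "centre" ([x, y, z] in mm, in world coordinates, good to about 4 mm: a listed point, or the origin of a listed thing).
The state is a dict: "clock": time; "qpos": joint angles; "joint_velocities": joint speeds; "effort": joint torques, N m; "tool_pos": TCP position; "tool_rot": TCP orientation; "wrist_force": force on the tool from outside, world axes, zero at the start; "torque": the same for the moment, N m; "gripper_width": finger opening in mm; "grip_force": force on a finger pad.
Only numpy, scipy, OpenCV 4.12 (cv2) and the standard library are available. Lean on these libraries where they do the work, as an engineer would, in place of code of your own. Each camera call takes 0.05 s, during which the arm holds its last target. There are 200 camera calls.

## Working session

There is one attempt and no reset: what is moved stays moved. The work goes in short steps, Python scripts to look and compute and a tool call to move; the robot and the scene stay as the last step left them, time stands still between calls to the robot, and variables do not carry over. Pictures are saved under pics/ and viewed, at most 10 in all, crops included, and the job is handed in when it is done.

Besides the shell and the picture viewer there is one more tool, called after ">>>" by a JSON object that holds its "api" and its "payload", one argument or row to a line. jog_arm: Moves the arm, as the interface text tells. Its arguments: {"type":"object","properties":{"slide":{"type":"array","items":{"type":"array","items":{"type":"number","minimum":-1,"maximum":1}}},"delta_rot":{"type":"array","items":{"type":"array","items":{"type":"number","minimum":-1,"maximum":1}}},"hand":{"type":"array","items":{"type":"number"}},"squeeze":{"type":"number"}},"required":["slide","delta_rot","hand"]}

```bash
mkdir -p pics; ls; python3 - <<'E'
from workcell import sensors, optics, silhouettes, spot_point
import cv2,numpy as np
s=sensors.sense();print(s)
for c in ("top","side"):
    im=optics.read_camera(c);cv2.imwrite(f"pics/{c}0.png",im[...,::-1])
    for n in ("seat","spindle_tip","board","large_centre","medium_centre","small_centre"):
        try:print(c,n,[(np.round(d["centre"]).tolist(),round(d["score"],2)) for d in spot_point(c,n)])
        except Exception as e:print(c,n,e)
E
```

```text
pics
{'clock': 0.0, 'qpos': array([-1.34632726e+00,  3.81158037e-01,  1.29823878e+00,  5.20293183e-06,
        1.46361026e+00, -2.15315272e-01]), 'joint_velocities': array([ 0.00036506, -0.00126739, -0.00034634,  0.00032138,  0.00243005,
        0.00231349]), 'effort': array([-4.30328191e-04, -4.48464489e+01, -2.31276637e+01, -2.16327712e-04,
        4.89417580e-03, -6.36681364e-06]), 'tool_pos': array([ 234.08893987, -497.39683687,  244.73956641]), 'tool_rot': array([ 9.75920792e-01,  2.18124063e-01, -6.50514384e-07, -7.07216387e-04]), 'wrist_force': array([-0.68258592, -0.18308203, -0.26099472]), 'torque': array([ 0.07447103,  0.02343842, -0.0371001 ]), 'grip_force': 0.0, 'gripper_width': 85.3866988571955}
top seat [([318.0, 264.0, 33.0], 0.95), ([531.0, 226.0, 26.0], 0.77), ([505.0, 397.0, 22.0], 0.7), ([364.0, 86.0, 18.0], 0.56), ([587.0, -97.0, 30.0], 0.56)]
top spindle_tip [([362.0, 83.0, 70.0], 0.78), ([531.0, 228.0, 88.0], 0.77), ([324.0, 264.0, 84.0], 0.66), ([501.0, 402.0, 57.0], 0.64), ([517.0, -279.0, 26.0], 0.28)]
top board [([552.0, -189.0, -0.0], 0.59)]
top large_centre [([541.0, -183.0, 28.0], 0.66)]
top medium_centre [([520.0, -277.0, 28.0], 0.74)]
top small_centre [([587.0, -94.0, 27.0], 0.73)]
side seat [([321.0, 264.0, 30.0], 0.95), ([530.0, 231.0, 29.0], 0.86), ([505.0, 401.0, 20.0], 0.66), ([362.0, 85.0, 21.0], 0.62)]
side spindle_tip [([365.0, 86.0, 69.0], 0.85), ([324.0, 265.0, 86.0], 0.75), ([499.0, 396.0, 56.0], 0.65)]
side board [([554.0, -190.0, 2.0], 0.7)]
side large_centre [([542.0, -185.0, 25.0], 0.59)]
side medium_centre [([521.0, -273.0, 27.0], 0.56)]
side small_centre [([587.0, -95.0, 26.0], 0.58), ([531.0, 231.0, 29.0], 0.31)]
```

View pics/top0.png

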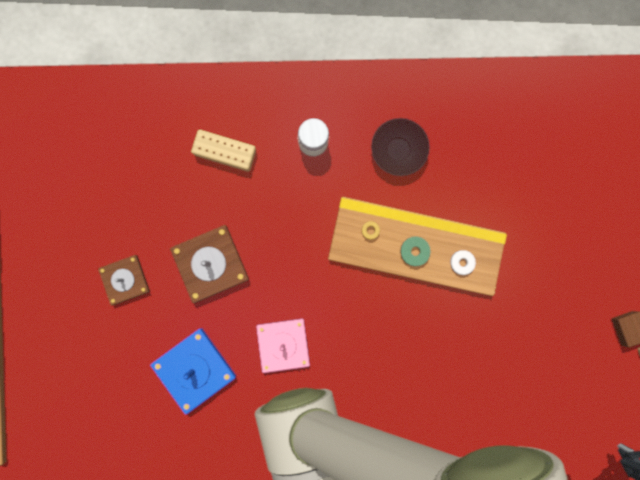

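View pics/side0.png

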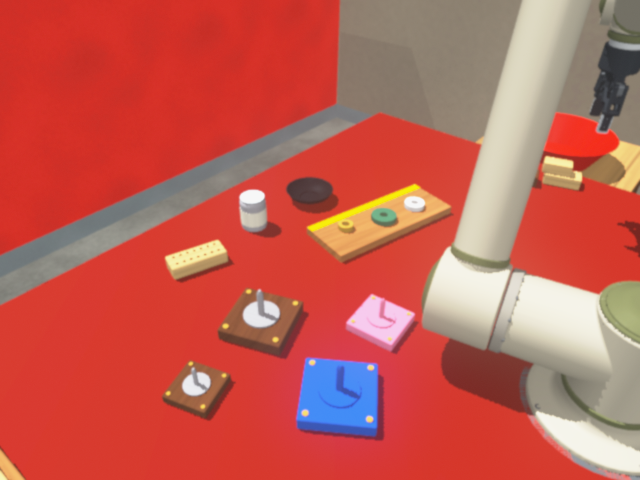

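The stand is the larger brown one, at about px (208,264) in top, so the seat is near (531,228). The rings lie on the board as brass (371,231), green (415,252) and white (463,262). I'll turn the tool so x runs along the board, then go above the green ring.

>>> {"api": "jog_arm", "payload": {
  "slide": [
    [0,0,0],
    [0,0,0],
    [0,0,0],
    [0,0,0],
    [0,0,0],
    [0,0,0],
    [0,0,0],
    [0,0,0]
  ],
  "delta_rot": [
    [0,0,-0.97],
    [0,0,-0.97],
    [0,0,-0.97],
    [0,0,-0.97],
    [0,0,-0.97],
    [0,0,-0.97],
    [0,0,-0.97],
    [0,0,-0.97]
  ],
  "hand": [-1,-1,-1,-1,-1,-1,-1,-1],
  "squeeze": 40
}}

```text
clock: 1.5
tool_pos: [234.2, -497.6, 245.3]
tool_rot: [0.773, 0.635, 0.0, 0.0]
wrist_force: [-0.2, 0.1, -0.1]
gripper_width: 85.5
grip_force: 0.0
```

>>> {"api": "jog_arm", "payload": {
  "slide": [
    [0.77,0.5,0],
    [0.77,0.5,0],
    [0.77,0.5,0],
    [0.77,0.5,0],
    [0.77,0.5,0],
    [0.77,0.5,0]
  ],
  "delta_rot": [
    [0,0,0],
    [0,0,0],
    [0,0,0],
    [0,0,0],
    [0,0,0],
    [0,0,0]
  ],
  "hand": [-1,-1,-1,-1,-1,-1]
}}

```text
clock: 2.1
tool_pos: [389.3, -339.2, 245.5]
tool_rot: [0.774, 0.633, 0.0, 0.0]
wrist_force: [-0.7, 0.5, 0.6]
gripper_width: 85.0
grip_force: 0.0
```

>>> {"api": "jog_arm", "payload": {
  "slide": [
    [0.77,0.5,0],
    [0.77,0.5,0],
    [0.77,0.5,0],
    [0.77,0.5,0],
    [0.77,0.5,0],
    [0.77,0.5,0],
    [0,0,0],
    [0,0,0]
  ],
  "delta_rot": [
    [0,0,0],
    [0,0,0],
    [0,0,0],
    [0,0,0],
    [0,0,0],
    [0,0,0],
    [0,0,0],
    [0,0,0]
  ],
  "hand": [-1,-1,-1,-1,-1,-1,-1,-1]
}}

```text
clock: 2.9
tool_pos: [542.9, -182.6, 245.1]
tool_rot: [0.774, 0.634, -0.0, -0.0]
wrist_force: [-0.1, 0.4, 1.1]
gripper_width: 85.2
grip_force: 0.0
```

```bash
cat > h.py <<'E'
from workcell import sensors, optics, silhouettes, spot_point
import cv2,numpy as np
from scipy.optimize import least_squares
def proj(P,c):
    q=np.asarray(P)@np.array(c["R"]).T+np.array(c["t"]); f=240/np.tan(np.radians(c["vertical_fov"])/2)
    return q[:,:2]/q[:,2:]*f+[c["cx"],c["cy"]]
def cen(p):
    m=cv2.moments(cv2.convexHull(np.asarray(p,np.float32)));return np.array([m["m10"]/m["m00"],m["m01"]/m["m00"],np.sqrt(m["m00"])])
def fit(mask,c,r,z0,z1,x0):
    k=max(cv2.findContours(mask.astype(np.uint8),0,1)[0],key=cv2.contourArea)
    a=np.linspace(0,2*np.pi,60)
    def mod(v): return cen(proj([[v[0]+r*np.cos(t),v[1]+r*np.sin(t),z] for z in (z0,z1) for t in a],c))
    m=cen(k[:,0]+0.0)
    s=least_squares(lambda v:mod(v)[:2]-m[:2],x0[:2])
    return s.x.round(1),(m[2]/mod(s.x)[2]).round(3)
R=dict(large=30,medium=24,small=18)
def rings(cam,save=None,names=R,z0=20):
    c=optics.camera_params(cam);im=optics.read_camera(cam)
    if save:cv2.imwrite(save,im[...,::-1])
    for n in names:
        for d in silhouettes(cam,n+"_centre")[:2]:
            m=d["region"]
            if m.sum()>30:
                ys,xs=np.nonzero(m); print(cam,n,round(d["score"],2),xs.min(),xs.max(),ys.min(),ys.max(),*fit(m,c,R[n],z0,z0+14,(540,-180)))
def rel(p):
    s=sensors.sense();from scipy.spatial.transform import Rotation as Q
    return (Q.from_quat(s["tool_rot"]).inv().apply(np.array(p)-s["tool_pos"])/40).round(3)
E
python3 - <<'E'
from h import *
rings("wrist","pics/w1.png");rings("top");rings("side")
c=optics.camera_params("wrist");print(-np.array(c["R"]).T@c["t"],np.array(c["R"]).round(3).tolist(),sensors.sense()["tool_pos"],c["vertical_fov"])
E
```

```text
wrist large 0.88 298 360 169 231 [ 544.2 -183. ] 0.978
wrist medium 0.6 301 346 269 314 [ 519.3 -277. ] 0.95
wrist small 0.69 339 378 75 115 [587.9 -95.1] 0.94
top large 0.96 401 426 236 264 [ 548.5 -176.6] 0.809
top medium 0.28 372 429 119 176 [ 754.7 -161. ] 2.326
top small 0.7 362 380 221 238 [587.4 -94.6] 0.95
side medium 0.75 404 424 197 211 [ 518.6 -274.9] 0.926
side medium 0.35 306 444 185 262 [ 543.1 -150.1] 4.275
side small 0.55 338 353 219 232 [588.3 -93.4] 0.909
[ 558.31795759 -105.97166584  374.07417539] [[0.98, -0.198, 0.001], [-0.189, -0.932, 0.309], [-0.061, -0.303, -0.951]] [ 542.66370615 -183.15433813  245.33280382] 66.30957214854186
```

View pics/w1.png

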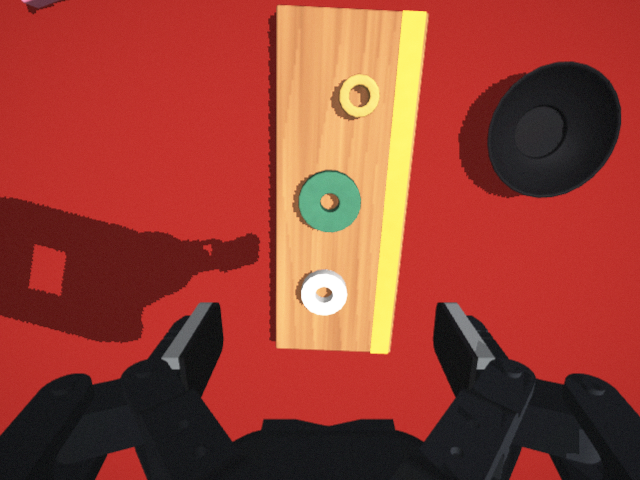

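The wrist view shows brass (359,95), green (330,201) and white (324,293), and the fits agree. Green is almost straight below, so I descend.

>>> {"api": "jog_arm", "payload": {
  "slide": [
    [0,0.03,0.75],
    [0,0,0.75],
    [0,0,0.75],
    [0,0,0.75],
    [0,0,0.75],
    [0,0,0.75],
    [0,0,0.4],
    [0,0,0.33]
  ],
  "delta_rot": [
    [0,0,0],
    [0,0,0],
    [0,0,0],
    [0,0,0],
    [0,0,0],
    [0,0,0],
    [0,0,0],
    [0,0,0]
  ],
  "hand": [-1,-1,-1,-1,-1,-1,-1,-1]
}}

```text
clock: 4.3
tool_pos: [543.7, -183.2, 34.9]
tool_rot: [0.774, 0.633, -0.0, -0.001]
wrist_force: [0.5, -0.0, 0.1]
gripper_width: 85.6
grip_force: 0.0
```

>>> {"api": "jog_arm", "payload": {
  "slide": [
    [0,0,0],
    [0,0,0],
    [0,0,0],
    [0,0,0],
    [0,0,0],
    [0,0,0]
  ],
  "delta_rot": [
    [0,0,0],
    [0,0,0],
    [0,0,0],
    [0,0,0],
    [0,0,0],
    [0,0,0]
  ],
  "hand": [1,1,1,1,1,1]
}}

```text
clock: 4.9
tool_pos: [544.4, -183.5, 37.4]
tool_rot: [0.774, 0.633, 0.0, 0.001]
wrist_force: [-1.3, 0.4, 7.1]
gripper_width: 57.4
grip_force: 43.0
```

>>> {"api": "jog_arm", "payload": {
  "slide": [
    [0,0,-0.2],
    [0,0,-0.5],
    [0,0,-0.7],
    [0,0,-0.7],
    [0,0,-0.7],
    [0,0,0],
    [0,0,0]
  ],
  "delta_rot": [
    [0,0,0],
    [0,0,0],
    [0,0,0],
    [0,0,0],
    [0,0,0],
    [0,0,0],
    [0,0,0]
  ],
  "hand": [1,1,1,1,1,1,1]
}}

```text
clock: 5.6
tool_pos: [543.9, -183.2, 148.6]
tool_rot: [0.774, 0.633, 0.0, 0.001]
wrist_force: [-0.1, 0.3, -1.0]
gripper_width: 57.6
grip_force: 42.8
```

```bash
python3 - <<'E'
from h import *
s=sensors.sense();print(s["tool_pos"],s["wrist_force"],s["gripper_width"],s["grip_force"])
rings("wrist","pics/w2.png",["large"],s["tool_pos"][2]-17)
for n in ("seat","spindle_tip"):
  for c in ("top","side"):
    optics.read_camera(c);print(c,n,[d["centre"] for d in spot_point(c,n) if abs(d["centre"][0]-531)<20 and abs(d["centre"][1]-229)<20])
E
```

```text
[ 543.89192926 -183.24791327  148.60798446] [-0.08323676  0.27526522 -0.95633234] 57.638507173205525 42.838627472519875
wrist large 0.75 257 399 239 375 [ 544.1 -182.7] 0.971
top seat [[530.3, 221.7, 28.1]]
side seat [[530.1, 230.1, 28.1]]
top spindle_tip [[527.4, 229.2, 88.4]]
side spindle_tip [[527.9, 227.8, 84.8]]
```

View pics/w2.png

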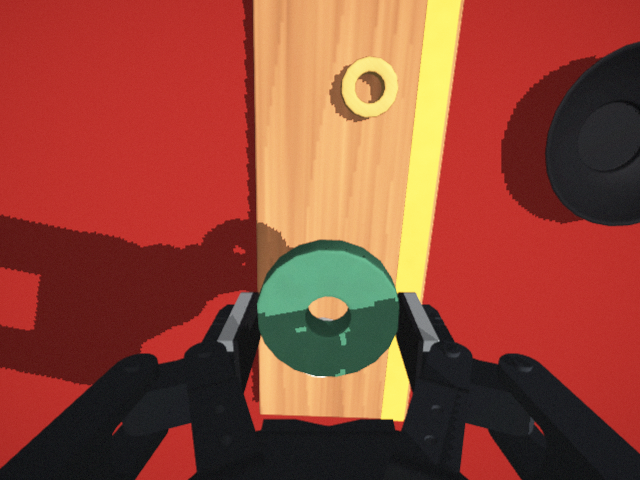

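Green is held flat and centred on the TCP, at px (328,308). Next is a wrist look at the spindle.

>>> {"api": "jog_arm", "payload": {
  "slide": [
    [1,-0.3,-0.1],
    [1,-0.3,-0.1],
    [1,-0.3,-0.1],
    [1,-0.3,-0.1],
    [1,-0.3,-0.1],
    [1,-0.3,-0.1],
    [1,-0.3,-0.1],
    [1,-0.3,-0.1]
  ],
  "delta_rot": [
    [0,0,0],
    [0,0,0],
    [0,0,0],
    [0,0,0],
    [0,0,0],
    [0,0,0],
    [0,0,0],
    [0,0,0]
  ],
  "hand": [1,1,1,1,1,1,1,1]
}}

```text
clock: 6.9
tool_pos: [513.0, 151.1, 180.4]
tool_rot: [0.774, 0.633, 0.0, 0.0]
wrist_force: [0.3, 0.6, 0.5]
gripper_width: 57.9
grip_force: 42.8
```

>>> {"api": "jog_arm", "payload": {
  "slide": [
    [0,0,0],
    [0,0,0],
    [0,0,0]
  ],
  "delta_rot": [
    [0,0,0],
    [0,0,0],
    [0,0,0]
  ],
  "hand": [1,1,1]
}}

```text
clock: 7.2
tool_pos: [513.4, 148.7, 180.0]
tool_rot: [0.774, 0.633, -0.0, -0.0]
wrist_force: [-0.1, 0.1, -0.7]
gripper_width: 57.4
grip_force: 42.8
```

```bash
python3 - <<'E'
from h import *
s=sensors.sense();print(s["tool_pos"],s["wrist_force"])
c=optics.camera_params("wrist");im=optics.read_camera("wrist")
for n in ("seat","spindle_tip"):
  for d in spot_point("wrist",n): print(n,d["score"],d["centre"],proj([d["centre"]],c).round(1))
for p in ([531,229,29],[529,229,85]): print(p,proj([p],c).round(1))
u,v=map(int,proj([[530,229,57]],c)[0]);x0=max(0,min(u-120,400));y0=max(0,min(v-90,300))
print(x0,y0);cr=im[y0:y0+180,x0:x0+240,::-1]
cv2.imwrite("pics/w3.png",cv2.resize(cr,None,fx=3,fy=3,interpolation=cv2.INTER_CUBIC))
E
```

```text
[513.43475962 148.68450134 179.96516697] [-0.1180048   0.07581386 -0.71495107]
seat 0.64 [529.3, 229.4, 27.2] [[326.9 109.5]]
seat 0.62 [319.7, 258.5, 28.9] [[ 38.5 128.4]]
seat 0.62 [364.5, 82.8, 18.8] [[179.3 317.5]]
spindle_tip 0.93 [364.9, 89.9, 63.5] [[154.6 339.9]]
spindle_tip 0.85 [530.6, 230.3, 84.3] [[328.6 106.1]]
[531, 229, 29] [[329.3 109.5]]
[529, 229, 85] [[326.3 109. ]]
207 19
```

View pics/w3.png

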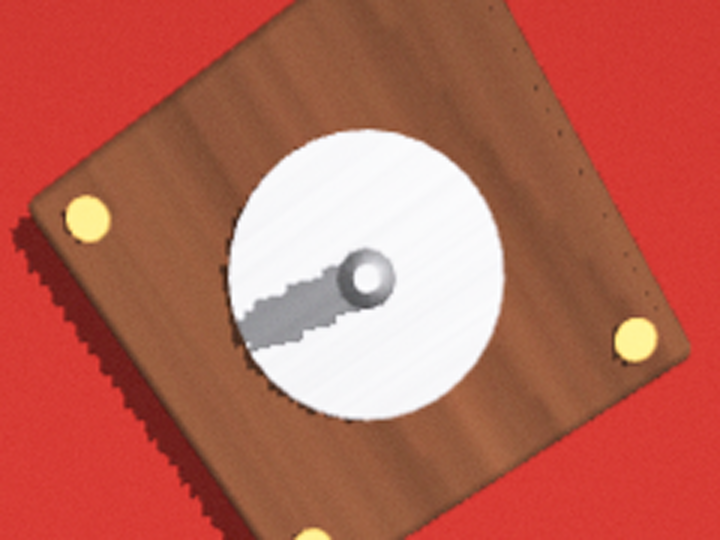

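Flange at about px (328.8,110.3), tip at (329.3,111.3), so the axis is near (530.5,228). I move over it and lower.

>>> {"api": "jog_arm", "payload": {
  "slide": [
    [0.7,0,0],
    [0.8,0.02,0],
    [0.52,0,0.15],
    [0,0,0.5],
    [0,0,0.5],
    [0,0,0.5],
    [0,0,0.1],
    [0,0,0]
  ],
  "delta_rot": [
    [0,0,0],
    [0,0,0],
    [0,0,0],
    [0,0,0],
    [0,0,0],
    [0,0,0],
    [0,0,0],
    [0,0,0]
  ],
  "hand": [1,1,1,1,1,1,1,1]
}}

```text
clock: 8.15
tool_pos: [530.3, 227.9, 109.9]
tool_rot: [0.774, 0.633, -0.0, -0.0]
wrist_force: [0.1, -0.4, 0.0]
gripper_width: 57.3
grip_force: 42.9
```

```bash
python3 - <<'E'
from h import *
s=sensors.sense();print(s["tool_pos"],s["wrist_force"])
c=optics.camera_params("wrist");im=optics.read_camera("wrist")
print(proj([[530.5,228,85],s["tool_pos"]-[0,0,3]],c))
cv2.imwrite("pics/w4.png",cv2.resize(im[200:400,220:440,::-1],None,fx=2.7,fy=2.7))
E
```

```text
[530.32341604 227.89718057 109.93567999] [ 0.13404645 -0.41861854  0.01370893]
[[327.97465173 292.78794459]
 [327.60156384 317.95702217]]
```

View pics/w4.png

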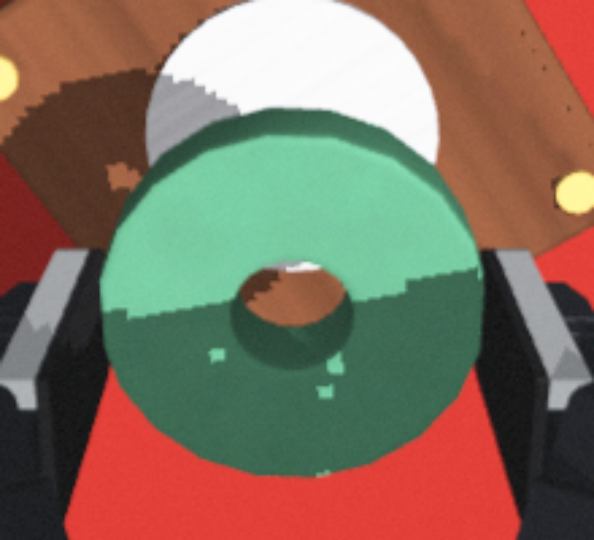

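The tip is hidden just behind the far rim of the hole, as predicted. I lower gently and watch the force.

>>> {"api": "jog_arm", "payload": {
  "slide": [
    [0,0,0.2],
    [0,0,0.2],
    [0,0,0.2],
    [0,0,0]
  ],
  "delta_rot": [
    [0,0,0],
    [0,0,0],
    [0,0,0],
    [0,0,0]
  ],
  "hand": [1,1,1,1]
}}

```text
clock: 8.6
tool_pos: [529.6, 228.3, 84.9]
tool_rot: [0.774, 0.633, -0.001, -0.001]
wrist_force: [0.3, 0.1, -0.7]
gripper_width: 57.7
grip_force: 42.9
```

```bash
python3 - <<'E'
from h import *
s=sensors.sense();print(s["tool_pos"],s["wrist_force"],s["torque"])
c=optics.camera_params("wrist");im=optics.read_camera("wrist")
print(proj([[530.5,228,85],s["tool_pos"]-[0,0,3]],c))
cv2.imwrite("pics/w5.png",cv2.resize(im[240:380,240:420,::-1],None,fx=4,fy=4))
E
```

```text
[529.56464565 228.30837371  84.85769013] [ 0.32610957  0.09483465 -0.68951853] [-0.01466174 -0.02333066  0.04479441]
[[329.95951996 322.3836163 ]
 [327.52780212 317.97339588]]
```

View pics/w5.png

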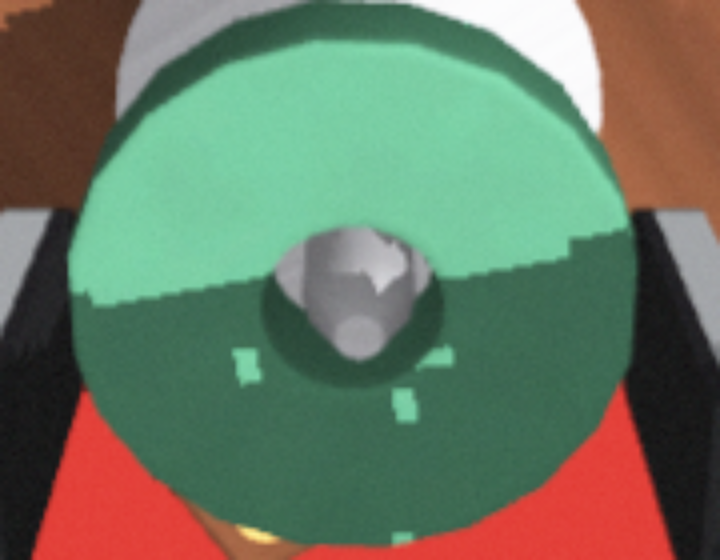

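The tip is through the hole at px (330,324). A 1 mm trim, then down to near the seat.

>>> {"api": "jog_arm", "payload": {
  "slide": [
    [-0.03,0.01,0.1],
    [0,0,0.25],
    [0,0,0.25],
    [0,0,0.25],
    [0,0,0.08],
    [0,0,0]
  ],
  "delta_rot": [
    [0,0,0],
    [0,0,0],
    [0,0,0],
    [0,0,0],
    [0,0,0],
    [0,0,0]
  ],
  "hand": [1,1,1,1,1,1]
}}

```text
clock: 9.25
tool_pos: [530.0, 227.2, 48.2]
tool_rot: [0.774, 0.633, -0.001, -0.0]
wrist_force: [0.4, 0.8, 0.2]
gripper_width: 57.9
grip_force: 42.9
```

>>> {"api": "jog_arm", "payload": {
  "slide": [
    [0,0,0.03],
    [0,0,0.02],
    [0,0,0]
  ],
  "delta_rot": [
    [0,0,0],
    [0,0,0],
    [0,0,0]
  ],
  "hand": [1,1,1]
}}

```text
clock: 9.55
tool_pos: [530.4, 227.2, 47.1]
tool_rot: [0.774, 0.633, 0.0, 0.0]
wrist_force: [0.0, 0.1, -1.1]
gripper_width: 57.5
grip_force: 42.9
```

>>> {"api": "jog_arm", "payload": {
  "slide": [
    [0,0,0],
    [0,0,0],
    [0,0,0],
    [0,0,0],
    [0,0,-0.5],
    [0,0,-0.9],
    [0,0,-0.9],
    [0,0,-0.9]
  ],
  "delta_rot": [
    [0,0,0],
    [0,0,0],
    [0,0,0],
    [0,0,0],
    [0,0,0],
    [0,0,0],
    [0,0,0],
    [0,0,0]
  ],
  "hand": [-1,-1,-1,-1,-1,-1,-1,-1]
}}

```text
clock: 10.35
tool_pos: [530.1, 227.1, 176.3]
tool_rot: [0.774, 0.633, -0.0, -0.0]
wrist_force: [0.5, 1.2, -0.2]
gripper_width: 85.4
grip_force: 0.0
```

```bash
python3 - <<'E'
from h import *
s=sensors.sense();print(s["tool_pos"],s["wrist_force"],s["gripper_width"])
rings("wrist","pics/w6.png",["large"],29);rings("side",None,["large"],29)
print(sensors.sense()["tool_pos"],rel([519.3,-276.7,s["tool_pos"][2]]))
E
```

```text
[530.08807704 227.14776195 176.34502848] [ 0.46111367  1.248258   -0.22128069] 85.3979869725284
wrist large 0.8 289 367 183 261 [530.5 227.7] 0.98
side large 0.68 286 332 178 204 [ 741.8 -144.7] 1.65
side large 0.58 246 277 298 324 [529.5 228.4] 0.928
[530.27930744 227.21131245 175.22370804] [-12.402   2.231  -0.032]
```

Green is seated (fit 530.5, 227.7). Next, the white ring.

>>> {"api": "jog_arm", "payload": {
  "slide": [
    [-0.95,0.17,0],
    [-0.95,0.17,0],
    [-0.95,0.17,0],
    [-0.95,0.17,0],
    [-0.95,0.17,0],
    [-0.95,0.17,0],
    [-0.95,0.17,0],
    [-0.95,0.17,0]
  ],
  "delta_rot": [
    [0,0,0],
    [0,0,0],
    [0,0,0],
    [0,0,0],
    [0,0,0],
    [0,0,0],
    [0,0,0],
    [0,0,0]
  ],
  "hand": [-1,-1,-1,-1,-1,-1,-1,-1]
}}

```text
clock: 11.35
tool_pos: [522.4, -82.9, 173.4]
tool_rot: [0.774, 0.633, -0.001, -0.001]
wrist_force: [0.2, 0.1, 0.1]
gripper_width: 85.3
grip_force: 0.0
```

>>> {"api": "jog_arm", "payload": {
  "slide": [
    [-0.95,0.17,0],
    [-0.95,0.17,0],
    [-0.95,0.17,0],
    [-0.95,0.17,0],
    [-0.95,0.17,0],
    [0,0,0],
    [0,0,0]
  ],
  "delta_rot": [
    [0,0,0],
    [0,0,0],
    [0,0,0],
    [0,0,0],
    [0,0,0],
    [0,0,0],
    [0,0,0]
  ],
  "hand": [-1,-1,-1,-1,-1,-1,-1]
}}

```text
clock: 12.05
tool_pos: [518.3, -274.6, 173.2]
tool_rot: [0.775, 0.633, -0.0, -0.002]
wrist_force: [-0.6, 0.3, 0.6]
gripper_width: 85.1
grip_force: 0.0
```

```bash
python3 - <<'E'
from h import *
s=sensors.sense();print(s["tool_pos"])
rings("wrist",None,["medium","small"])
E
```

```text
[ 518.27234883 -274.6188903   173.22345495]
wrist medium 0.82 301 361 193 254 [ 519.7 -276.7] 0.961
```

>>> {"api": "jog_arm", "payload": {
  "slide": [
    [-0.045,0.04,0.5],
    [0,0,0.7],
    [0,0,0.7],
    [0,0,0.7],
    [0,0,0.5],
    [0,0,0.37],
    [0,0,0],
    [0,0,0]
  ],
  "delta_rot": [
    [0,0,0],
    [0,0,0],
    [0,0,0],
    [0,0,0],
    [0,0,0],
    [0,0,0],
    [0,0,0],
    [0,0,0]
  ],
  "hand": [-1,-1,-1,-1,-1,-1,-1,1]
}}

```text
clock: 13.0
tool_pos: [520.4, -276.0, 36.6]
tool_rot: [0.774, 0.633, 0.0, 0.0]
wrist_force: [0.1, 0.4, 0.7]
gripper_width: 73.4
grip_force: 0.0
```

>>> {"api": "jog_arm", "payload": {
  "slide": [
    [0,0,0],
    [0,0,0],
    [0,0,0],
    [0,0,0],
    [0,0,0],
    [0,0,0]
  ],
  "delta_rot": [
    [0,0,0],
    [0,0,0],
    [0,0,0],
    [0,0,0],
    [0,0,0],
    [0,0,0]
  ],
  "hand": [1,1,1,1,1,1]
}}

```text
clock: 13.6
tool_pos: [520.5, -276.7, 37.4]
tool_rot: [0.774, 0.633, 0.0, 0.001]
wrist_force: [0.1, 1.6, 5.5]
gripper_width: 45.3
grip_force: 41.0
```

>>> {"api": "jog_arm", "payload": {
  "slide": [
    [0,0,-0.2],
    [0,0,-0.5],
    [0,0,-0.7],
    [0,0,-0.7],
    [0,0,-0.7],
    [0,0,-0.2],
    [0,0,0]
  ],
  "delta_rot": [
    [0,0,0],
    [0,0,0],
    [0,0,0],
    [0,0,0],
    [0,0,0],
    [0,0,0],
    [0,0,0]
  ],
  "hand": [1,1,1,1,1,1,1]
}}

```text
clock: 14.3
tool_pos: [520.3, -276.8, 157.2]
tool_rot: [0.774, 0.633, 0.0, 0.001]
wrist_force: [0.4, -1.3, 0.2]
gripper_width: 45.4
grip_force: 41.1
```

```bash
python3 - <<'E'
from h import *
s=sensors.sense();print(s["tool_pos"],s["gripper_width"])
rings("wrist","pics/w7.png",["medium"],s["tool_pos"][2]-16)
print(rel([530.3,227.4,156]))
E
```

```text
[ 520.34377369 -276.79227178  157.22831359] 45.39664824885985
wrist medium 0.6 272 384 254 366 [ 520.4 -276.6] 0.955
[ 1.2394e+01 -2.2400e+00 -1.0000e-02]
```

>>> {"api": "jog_arm", "payload": {
  "slide": [
    [0.95,-0.17,0],
    [0.95,-0.17,0],
    [0.95,-0.17,0],
    [0.95,-0.17,0],
    [0.95,-0.17,0],
    [0.95,-0.17,0],
    [0.95,-0.17,0],
    [0.95,-0.17,0]
  ],
  "delta_rot": [
    [0,0,0],
    [0,0,0],
    [0,0,0],
    [0,0,0],
    [0,0,0],
    [0,0,0],
    [0,0,0],
    [0,0,0]
  ],
  "hand": [1,1,1,1,1,1,1,1]
}}

```text
clock: 15.2
tool_pos: [526.4, 33.8, 154.6]
tool_rot: [0.774, 0.633, -0.001, -0.001]
wrist_force: [-0.3, 0.1, 0.5]
gripper_width: 45.0
grip_force: 41.1
```

>>> {"api": "jog_arm", "payload": {
  "slide": [
    [0.95,-0.17,0],
    [0.95,-0.17,0],
    [0.95,-0.17,0],
    [0.95,-0.17,0],
    [0.9,-0.17,0],
    [0.09,-0.03,0],
    [0,0,0],
    [0,0,0]
  ],
  "delta_rot": [
    [0,0,0],
    [0,0,0],
    [0,0,0],
    [0,0,0],
    [0,0,0],
    [0,0,0],
    [0,0,0],
    [0,0,0]
  ],
  "hand": [1,1,1,1,1,1,1,1]
}}

```text
clock: 16.0
tool_pos: [530.5, 226.1, 155.2]
tool_rot: [0.774, 0.633, -0.001, -0.0]
wrist_force: [0.5, -0.3, -0.3]
gripper_width: 45.5
grip_force: 41.1
```

```bash
python3 - <<'E'
from h import *
P=[]
for i in range(4):
    P.append(sensors.sense()["tool_pos"]);optics.camera_params("wrist");optics.read_camera("wrist")
print(np.round(P,1))
print(rel([530.3,227.4,156]))
E
```

```text
[[530.5 226.1 155.2]
 [530.6 225.9 155.5]
 [530.7 225.8 155.7]
 [530.8 225.9 155.9]]
[ 0.033 -0.02   0.001]
```

>>> {"api": "jog_arm", "payload": {
  "slide": [
    [0.035,-0.01,0.2],
    [0,0,0.4],
    [0,0,0.4],
    [0,0,0.25],
    [0,0,0.2],
    [0,0,0.15],
    [0,0,0]
  ],
  "delta_rot": [
    [0,0,0],
    [0,0,0],
    [0,0,0],
    [0,0,0],
    [0,0,0],
    [0,0,0],
    [0,0,0]
  ],
  "hand": [1,1,1,1,1,1,1]
}}

```text
clock: 16.9
tool_pos: [530.4, 228.3, 91.6]
tool_rot: [0.774, 0.633, -0.0, -0.0]
wrist_force: [0.3, -0.5, -0.3]
gripper_width: 45.1
grip_force: 41.1
```

```bash
python3 - <<'E'
from h import *
s=sensors.sense();print(s["tool_pos"],s["wrist_force"],s["torque"])
im=optics.read_camera("wrist")
cv2.imwrite("pics/w8.png",cv2.resize(im[240:380,240:420,::-1],None,fx=4,fy=4))
E
```

```text
[530.37120178 228.28818028  91.55718934] [ 0.25679416 -0.46989809 -0.33345651] [0.0344242  0.01784389 0.03447527]
```

View pics/w8.png

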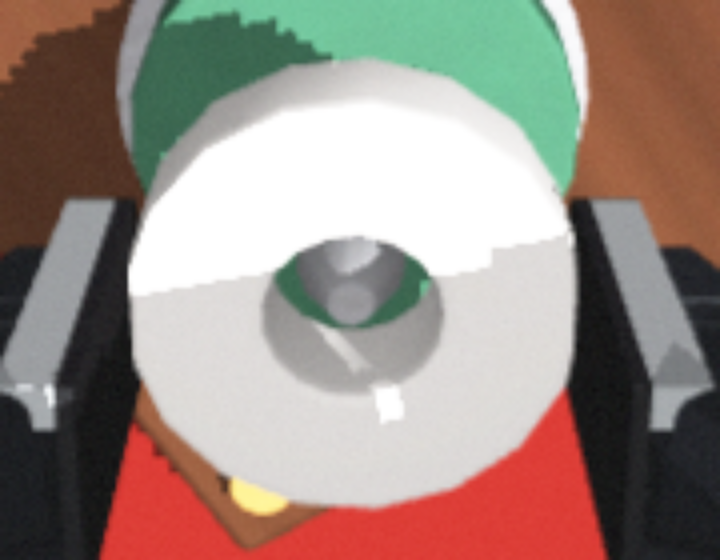

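White is threaded, tip at crop (350,303) and centred. Lower and release.

>>> {"api": "jog_arm", "payload": {
  "slide": [
    [0,0,0.25],
    [0,0,0.25],
    [0,0,0.2],
    [0,0,0.06],
    [0,0,0]
  ],
  "delta_rot": [
    [0,0,0],
    [0,0,0],
    [0,0,0],
    [0,0,0],
    [0,0,0]
  ],
  "hand": [1,1,1,1,1]
}}

```text
clock: 17.45
tool_pos: [530.4, 228.4, 61.3]
tool_rot: [0.774, 0.633, -0.0, -0.0]
wrist_force: [0.4, -0.8, -0.4]
gripper_width: 45.2
grip_force: 41.1
```

>>> {"api": "jog_arm", "payload": {
  "slide": [
    [0,0,0],
    [0,0,0],
    [0,0,0],
    [0,0,0],
    [0,0,-0.5],
    [0,0,-0.9],
    [0,0,-0.9],
    [0,0,-0.6]
  ],
  "delta_rot": [
    [0,0,0],
    [0,0,0],
    [0,0,0],
    [0,0,0],
    [0,0,0],
    [0,0,0],
    [0,0,0],
    [0,0,0]
  ],
  "hand": [-1,-1,-1,-1,-1,-1,-1,-1]
}}

```text
clock: 18.25
tool_pos: [531.0, 228.5, 180.4]
tool_rot: [0.774, 0.633, 0.001, 0.001]
wrist_force: [-1.0, -0.3, 0.1]
gripper_width: 85.4
grip_force: 0.0
```

```bash
python3 - <<'E'
from h import *
s=sensors.sense();print(s["tool_pos"],s["wrist_force"],s["gripper_width"])
rings("wrist",None,["medium"],43);rings("side",None,["medium"],43)
print(sensors.sense()["tool_pos"],rel([588,-95.1,s["tool_pos"][2]]))
E
```

```text
[530.97373564 228.47071779 180.40016245] [-0.9826126  -0.29595824  0.10348556] 85.42905431165381
wrist medium 0.6 294 359 196 260 [530.5 228. ] 0.966
wrist medium 0.34 580 639 343 414 [752.4   5.4] 0.972
side medium 0.77 247 273 295 316 [529.2 230. ] 0.928
[530.36592101 228.36718225 177.65944512] [-7.64   3.017 -0.069]
```

>>> {"api": "jog_arm", "payload": {
  "slide": [
    [-0.95,0.38,0],
    [-0.95,0.38,0],
    [-0.95,0.38,0],
    [-0.95,0.38,0],
    [-0.95,0.38,0],
    [-0.95,0.38,0],
    [-0.95,0.38,0],
    [-0.95,0.38,0]
  ],
  "delta_rot": [
    [0,0,0],
    [0,0,0],
    [0,0,0],
    [0,0,0],
    [0,0,0],
    [0,0,0],
    [0,0,0],
    [0,0,0]
  ],
  "hand": [-1,-1,-1,-1,-1,-1,-1,-1]
}}

```text
clock: 19.25
tool_pos: [589.0, -95.3, 176.1]
tool_rot: [0.774, 0.633, -0.001, -0.001]
wrist_force: [-0.3, -0.0, -0.0]
gripper_width: 85.3
grip_force: 0.0
```

>>> {"api": "jog_arm", "payload": {
  "slide": [
    [0,0,0],
    [0,0,0],
    [0,0,0]
  ],
  "delta_rot": [
    [0,0,0],
    [0,0,0],
    [0,0,0]
  ],
  "hand": [-1,-1,-1]
}}

```text
clock: 19.55
tool_pos: [589.0, -92.6, 176.9]
tool_rot: [0.774, 0.633, -0.0, -0.001]
wrist_force: [-0.8, 0.2, 1.1]
gripper_width: 85.2
grip_force: 0.0
```

```bash
python3 - <<'E'
from h import *
rings("wrist",None,["small"])
P=[]
for i in range(4): P.append(sensors.sense()["tool_pos"]);optics.read_camera("wrist")
p=np.mean(P,0);print(np.round(P,1),rel([588,-95.2,36]))
E
```

```text
wrist small 0.78 305 350 200 246 [588.2 -94.9] 0.956
[[589.2 -92.4 177.4]
 [589.3 -92.5 177.6]
 [589.3 -92.7 177.7]
 [589.4 -92.8 177.8]] [-0.06  -0.023  3.545]
```

>>> {"api": "jog_arm", "payload": {
  "slide": [
    [-0.06,-0.02,0.5],
    [0,0,0.7],
    [0,0,0.7],
    [0,0,0.7],
    [0,0,0.5],
    [0,0,0.36],
    [0,0,0],
    [0,0,0]
  ],
  "delta_rot": [
    [0,0,0],
    [0,0,0],
    [0,0,0],
    [0,0,0],
    [0,0,0],
    [0,0,0],
    [0,0,0],
    [0,0,0]
  ],
  "hand": [-1,-1,-1,-1,-1,-1,-1,1]
}}

```text
clock: 20.65
tool_pos: [588.4, -95.8, 39.8]
tool_rot: [0.774, 0.633, 0.0, 0.0]
wrist_force: [-0.9, 0.0, -0.4]
gripper_width: 73.2
grip_force: 0.0
```

>>> {"api": "jog_arm", "payload": {
  "slide": [
    [0,0,0],
    [0,0,0],
    [0,0,0],
    [0,0,0],
    [0,0,0],
    [0,0,0],
    [0,0,0],
    [0,0,0]
  ],
  "delta_rot": [
    [0,0,0],
    [0,0,0],
    [0,0,0],
    [0,0,0],
    [0,0,0],
    [0,0,0],
    [0,0,0],
    [0,0,0]
  ],
  "hand": [1,1,1,1,1,1,1,1]
}}

```text
clock: 21.45
tool_pos: [588.5, -96.0, 40.4]
tool_rot: [0.774, 0.633, 0.0, 0.001]
wrist_force: [-1.0, -0.4, 5.4]
gripper_width: 33.1
grip_force: 40.0
```

>>> {"api": "jog_arm", "payload": {
  "slide": [
    [0,0,-0.2],
    [0,0,-0.5],
    [0,0,-0.7],
    [0,0,-0.7],
    [0,0,-0.7],
    [0,0,-0.2],
    [0,0,0]
  ],
  "delta_rot": [
    [0,0,0],
    [0,0,0],
    [0,0,0],
    [0,0,0],
    [0,0,0],
    [0,0,0],
    [0,0,0]
  ],
  "hand": [1,1,1,1,1,1,1]
}}

```text
clock: 22.15
tool_pos: [588.3, -96.0, 160.2]
tool_rot: [0.774, 0.633, 0.0, 0.001]
wrist_force: [-0.1, 0.0, -1.2]
gripper_width: 33.2
grip_force: 40.1
```

```bash
python3 - <<'E'
from h import *
s=sensors.sense();print(s["tool_pos"],s["gripper_width"])
rings("wrist","pics/w9.png",["small"],s["tool_pos"][2]-19)
for i in range(2):optics.read_camera("wrist")
s=sensors.sense();print(s["tool_pos"],rel([530.4,227.8,159]))
E
```

```text
[588.31653695 -95.96139371 160.15040568] 33.22773438155839
wrist small 0.94 288 367 262 347 [588.6 -94.4] 0.938
[587.56928329 -95.72319327 157.73174958] [ 7.643 -3.007 -0.019]
```

>>> {"api": "jog_arm", "payload": {
  "slide": [
    [0.95,-0.37,0],
    [0.95,-0.37,0],
    [0.95,-0.38,0],
    [0.95,-0.38,0],
    [0.95,-0.38,0],
    [0.95,-0.38,0],
    [0.95,-0.38,0],
    [0.95,-0.37,0]
  ],
  "delta_rot": [
    [0,0,0],
    [0,0,0],
    [0,0,0],
    [0,0,0],
    [0,0,0],
    [0,0,0],
    [0,0,0],
    [0,0,0]
  ],
  "hand": [1,1,1,1,1,1,1,1]
}}

```text
clock: 23.15
tool_pos: [529.6, 227.5, 158.2]
tool_rot: [0.774, 0.633, -0.001, -0.0]
wrist_force: [0.8, -0.6, -1.4]
gripper_width: 32.9
grip_force: 40.1
```

>>> {"api": "jog_arm", "payload": {
  "slide": [
    [0,0,0],
    [0,0,0],
    [0,0,0],
    [0,0,0]
  ],
  "delta_rot": [
    [0,0,0],
    [0,0,0],
    [0,0,0],
    [0,0,0]
  ],
  "hand": [1,1,1,1]
}}

```text
clock: 23.55
tool_pos: [530.7, 224.9, 159.0]
tool_rot: [0.775, 0.632, -0.0, -0.0]
wrist_force: [0.0, 0.3, -0.6]
gripper_width: 33.1
grip_force: 40.1
```

```bash
python3 - <<'E'
from h import *
for i in range(4):
    optics.read_camera("wrist");print(sensors.sense()["tool_pos"].round(1),rel([530.3,226.9,159]))
E
```

```text
[530.8 224.9 159.1] [ 0.047 -0.021  0.003]
[530.7 225.  159.2] [ 0.044 -0.02   0.005]
[530.7 225.2 159.3] [ 0.041 -0.018  0.006]
[530.7 225.3 159.3] [ 0.037 -0.017  0.008]
```

>>> {"api": "jog_arm", "payload": {
  "slide": [
    [0.03,-0.015,0.2],
    [0,0,0.4],
    [0,0,0.4],
    [0,0,0.25],
    [0,0,0.2],
    [0,0,0.12],
    [0,0,0]
  ],
  "delta_rot": [
    [0,0,0],
    [0,0,0],
    [0,0,0],
    [0,0,0],
    [0,0,0],
    [0,0,0],
    [0,0,0]
  ],
  "hand": [1,1,1,1,1,1,1]
}}

```text
clock: 24.45
tool_pos: [530.0, 227.2, 96.1]
tool_rot: [0.774, 0.633, -0.0, -0.0]
wrist_force: [0.6, 0.2, -0.7]
gripper_width: 32.9
grip_force: 40.1
```

```bash
python3 - <<'E'
from h import *
s=sensors.sense();print(s["tool_pos"],s["wrist_force"],s["torque"])
im=optics.read_camera("wrist")
cv2.imwrite("pics/w10.png",cv2.resize(im[240:380,240:420,::-1],None,fx=4,fy=4))
E
```

```text
[530.02101236 227.21647986  96.10736467] [ 0.56467506  0.16092683 -0.67755816] [-0.02177942  0.05288177 -0.05776061]
```

View pics/w10.png

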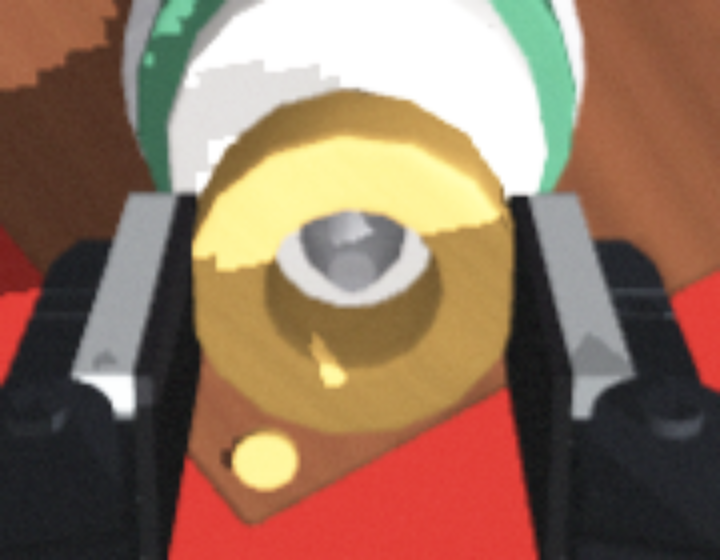

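Brass is threaded, tip at crop (352,270) and centred. Lower and release.

>>> {"api": "jog_arm", "payload": {
  "slide": [
    [0,0,0.2],
    [0,0,0.2],
    [0,0,0.05],
    [0,0,0],
    [0,0,0]
  ],
  "delta_rot": [
    [0,0,0],
    [0,0,0],
    [0,0,0],
    [0,0,0],
    [0,0,0]
  ],
  "hand": [1,1,1,1,1]
}}

```text
clock: 25.0
tool_pos: [530.2, 227.3, 78.6]
tool_rot: [0.774, 0.633, 0.0, 0.0]
wrist_force: [0.0, 0.8, -1.2]
gripper_width: 33.0
grip_force: 40.1
```

>>> {"api": "jog_arm", "payload": {
  "slide": [
    [0,0,0],
    [0,0,0],
    [0,0,0],
    [0,0,0],
    [0,0,-0.5],
    [0,0,-0.9],
    [0,0,-0.9],
    [0,0,-0.6]
  ],
  "delta_rot": [
    [0,0,0],
    [0,0,0],
    [0,0,0],
    [0,0,0],
    [0,0,0],
    [0,0,0],
    [0,0,0],
    [0,0,0]
  ],
  "hand": [-1,-1,-1,-1,-1,-1,-1,-1]
}}

```text
clock: 25.8
tool_pos: [530.5, 227.3, 197.2]
tool_rot: [0.774, 0.633, 0.001, 0.001]
wrist_force: [0.1, -1.0, 0.1]
gripper_width: 85.4
grip_force: 0.0
```

```bash
python3 - <<'E'
from h import *
s=sensors.sense();print(s["tool_pos"],s["wrist_force"],s["gripper_width"])
rings("wrist",None,["small"],57)
im=optics.read_camera("side")
for n in R: print([ (d["centre"],d["score"]) for d in spot_point("side",n+"_centre")[:2]])
cv2.imwrite("pics/s11.png",cv2.resize(im[260:360,210:310,::-1],None,fx=5,fy=5,interpolation=cv2.INTER_CUBIC))
E
```

```text
[530.50662593 227.34185208 197.18932548] [ 0.10729352 -0.96143907  0.0676561 ] 85.44735723175184
wrist small 0.63 303 351 200 250 [526.6  13.7] 1.146
wrist small 0.47 539 639 119 266 [724.1 213.4] 2.013
[([529.9, 228.0, 33.4], 0.66)]
[([534.3, 233.5, 51.3], 0.52), ([775.3, 17.6, 1.0], 0.35)]
[([529.4, 224.8, 64.7], 0.81)]
```

View pics/s11.png

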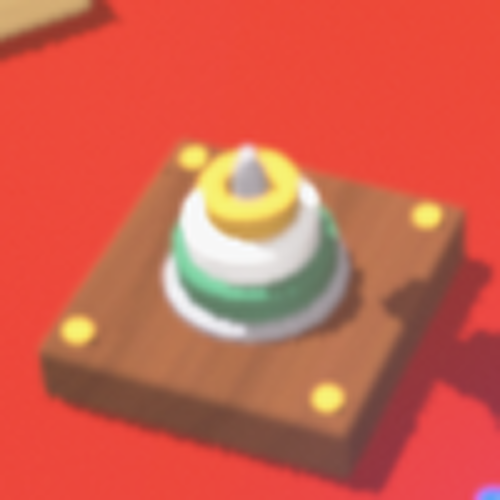

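All three rings lie flat on the spindle in size order (crop about (250,240)), and the gripper is clear.

```bash
python3 -c "
from workcell import finish_job
print(finish_job())"
```

```text
the job is handed in; nothing more can be done
None
```

The green, white and brass rings are stacked flat in that order on the spindle of the larger brown stand, checked in the side camera. The gripper is clear of them, and I handed the job in at about 26 s; no verdict came back.

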